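# File the full slide boxes, clear the empties

### The arm

A 6-joint arm with a two-finger parallel gripper is mounted at the origin on the work surface. World frame = base frame: x ahead of the robot, y to its left, z up, the work surface at z = 0. Lengths are in m, angles in rad, forces in N, time in s.
With the tool pointing down it reaches from about 0.3 to 0.875 m from the base axis. Payload 6.4 kg.
Tool frame: the origin (TCP) lies where the fingers leave the gripper's body, on its centre line; the fingertips stand 73 mm ahead of it and the grasp point (between the pads) lies 54 mm ahead of it; z points along the fingers, y is the line along which they close (so a half turn about z gives the same grasp; the last joint's range is limited). The gripper opens to 85 mm and grips with 20 to 120 N. Pads are 22 mm wide; open, the fingers measure 114 mm over their backs; the gripper's body (76 mm by 85 mm) begins 54 mm behind the grasp point. The pads swing forward as they close: fully open they stand 13 mm farther back than shut.
Start: joints at [1.069, 0.181, 1.607, -0, 1.354, -0.206], TCP at [0.168, 0.55, 0.304] pointing down, gripper open.
Joint ranges: [-2.99, 2.99], [-0.89, 2.07], [0.3, 2.58], [-1.14, 4.28], [0, 2.63], [-3.12, 3.12]. Speed limits (rad/s): [2.57, 2.57, 3.01, 3.14, 3.14, 3.14].

### API

Orientations are given as a unit quaternion [w, x, y, z].
In Python, from bench import ctrl gives the robot as it stands.
- The arm moves only by the tool carry_out, never from a script. Its argument "steps" is one flat list of numbers, 7 for each row, row after row: the shift along the tool's x, y, z in m, then the turn, a rotation vector about the tool's x, y, z in rad, then the opening, from 0 (shut) to 1 (fully open). In form: [dx, dy, dz, wx, wy, wz, claw, dx, dy, dz, wx, wy, wz, claw, ...]. A call has 1 to 20 rows; each row is the pose to reach, as a shift and turn from the pose commanded when the call began, along the tool's axes at that moment; what a row does not reach only later rows make up. A row lasts 1/10 s, in which the tool goes at most 50 mm and 8.59 degrees, less where a joint would pass 70% of its speed; a pose out of reach is approached as far as the arm can. A call with a gripper value outside its range is refused whole. The fingers move at their own pace and stop on an object; the grip force is fixed at half the most. Time passes only in rows, so rows that repeat a pose let the fingers close. It gives the time, the measured TCP pose, the force, the opening and the grip force at its end, in the units of the state.
- ctrl.get_obs(): the state, without advancing time (a new reading comes with each control period).
- ctrl.camera(name): name is "scene" or "top" or "wrist"; returns the picture (384x512x3 uint8, red, green, blue); there is no depth.
- ctrl.camera_params(name): a dict with "vertical_fov" (degrees; the focal length in pixels is half the picture's height over the tangent of half this angle, whatever the lens; pixels are square), "cx", "cy" (the principal point, pixels), "cam_to_world" (4x4, takes a point from camera to world coordinates); the wrist camera has in their place "hand_eye" (4x4, takes a point from camera to tool coordinates, whose origin is the TCP and whose axes are the flange's). Camera axes: x right, y down, z forward; pixel columns grow to the right and rows downward; lengths in m; the calibration is good to about 2 mm. The wrist camera is an equidistant fisheye: a pixel r from the principal point sees the ray r / f radians off the axis. A picture is of the moment at which its call begins: read the wrist's pose just before it. camera_params takes no time and is no camera call.
- ctrl.hand_in(): hands the job in; it is judged then, once.
The state is a dict: "time_s": time; "q": joint angles; "dq": joint speeds; "joint_efforts": joint torques, N m; "eef_pos": TCP position; "eef_rot": TCP orientation; "wrist_force": force on the tool from outside, world axes, zero at the start; "torque": the same for the moment, N m; "opening": opening from 0.0 (shut) to 1.0 (fully open); "grasp_force": force on a finger pad.
Only numpy, scipy, OpenCV 4.12 (cv2) and the standard library are available. Lean on these libraries where they do the work, as an engineer would, in place of code of your own. Each camera call takes 0.05 s, during which the arm holds its last target. There are 200 camera calls.

### The job

Three identical closed slide boxes stand on the bench; some are full of glass slides, some are empty, and only their weight tells which. Stand every full box in the free bay of the open archive drawer and every empty one in the orange tray, upright on edge as they stand now and set down rather than dropped, then ease the drawer fully shut without slamming it. Leave the small loose things on the bench where they are.

Things in the scene. Friction and masses are not known exactly. Their poses are not given: they have to be found in the camera images.
- box1: first of three identical closed blue slide boxes, 172 mm long (its x), 34 thick (its y), 98 tall (its z), standing on a long edge; origin at the centre of its underside. Lift it across the 34 mm, near the middle of its length, where it balances. It weighs 90 to 130 g empty, 290 to 400 g full; name and looks do not tell which, and this changes from start to start
- box2: second slide box, as box1 (its content is independent of its name)
- box3: third slide box, as box1 (its content is independent of its name)
- cabinet: white steel slide-archive cabinet, 285 mm deep (its x), 334 mm wide (its y), 150 mm tall, fixed to the bench; origin on the bench under the middle of its front face, which looks to its own -x
- drawer (a joint): how far the cabinet's only drawer is open, in m: 0 fully shut, grows as it comes out along the cabinet's -x, at most 0.25; it starts 0.2 to 0.25 open. It slides stiffly (2 N plus 6 N per m/s) and stays where left; a push on the handle or front panel along the cabinet's +x shuts it. The panel is 14 mm thick, its top 140 mm above the bench; upright boxes pass under the cabinet's roof
- drawer_bay (a point): point on the drawer's floor (20 mm above the bench), moving with the drawer: at the inner face of its front panel, middle of the width of its free bay; axes as the cabinet's. Bay: 250 mm wide (y -125 to 125; a steel divider and a filed box stand beyond +y), x from 0 to 258 mm. Boxes fit side by side, length along x, clear of the cabinet's front face. Side walls 41 mm above the floor
- drawer_handle (a point): middle of the drawer's blue bar handle, a horizontal bar along y, 130 mm long, 35 mm in front of the drawer's front panel and 112 mm above the bench; moves with the drawer
- tray: orange open tray for empty boxes, 260 mm long (its x), 200 mm wide (its y), 45 mm tall, walls and floor 4 mm thick, fixed to the bench; origin at the centre of its underside
- counter: steel hand tally counter, 46 mm across, 26 mm tall, loose, to be left alone; origin under its centre
- marker: white marker pen with black cap, 125 mm long, lying, loose, to be left alone; origin under its centre
- dishes: stack of three clear dishes with white lids, 92 mm across, 44 mm tall, loose, to be left alone; origin under its centre
- oil_bottle: small amber bottle, 32 mm across, 62 mm tall, loose, to be left alone; origin under its centre
- cover_box: small white and green carton of cover glasses, 46 x 30 x 24 mm, loose, to be left alone; origin under its centre
- mat: pale green bench mat on which the three boxes start, 240 x 200 mm, 3 mm thick, fixed; origin at the centre of its underside

How it is judged:
At the end, for the whole second after the job is handed in: Every full box (pressing on its support with more than 2 N) stands on the floor of the drawer's bay and every empty one (less than 2 N) on the floor of the orange tray, each upright within 0.15 rad and at rest, and the drawer is shut to within 6 mm (((x of box1 in the frame of drawer_bay between 0.015 and 0.245 m and y of box1 in the frame of drawer_bay between -0.125 and 0.125 m and z of box1 in the frame of drawer_bay between -0.01 and 0.012 m and contact force between box1 and cabinet above 2 N) or (x of box1 in the frame of tray between -0.13 and 0.13 m and y of box1 in the frame of tray between -0.1 and 0.1 m and z of box1 in the frame of tray between -0.006 and 0.016 m and contact force between box1 and tray between 0.3 and 2 N)) and angle between each of box1, box2, box3's own z axis and vertical below 0.15 rad and linear speed of each of box1, box2, box3 below 0.02 m/s and ((x of box2 in the frame of drawer_bay between 0.015 and 0.245 m and y of box2 in the frame of drawer_bay between -0.125 and 0.125 m and z of box2 in the frame of drawer_bay between -0.01 and 0.012 m and contact force between box2 and cabinet above 2 N) or (x of box2 in the frame of tray between -0.13 and 0.13 m and y of box2 in the frame of tray between -0.1 and 0.1 m and z of box2 in the frame of tray between -0.006 and 0.016 m and contact force between box2 and tray between 0.3 and 2 N)) and ((x of box3 in the frame of drawer_bay between 0.015 and 0.245 m and y of box3 in the frame of drawer_bay between -0.125 and 0.125 m and z of box3 in the frame of drawer_bay between -0.01 and 0.012 m and contact force between box3 and cabinet above 2 N) or (x of box3 in the frame of tray between -0.13 and 0.13 m and y of box3 in the frame of tray between -0.1 and 0.1 m and z of box3 in the frame of tray between -0.006 and 0.016 m and contact force between box3 and tray between 0.3 and 2 N)) and value of joint drawer below 0.006 m); the robot touches nothing.
It fails at once if a slide box is tipped over (more than 1 rad) (angle between any of box1, box2, box3's own z axis and vertical above 1 rad).
It fails at once if a slide box is dropped or knocked (faster than 0.5 m/s with no finger on it) ((linear speed of box1 above 0.5 m/s and contact force between box1 and the fingers below 0.05 N) or (linear speed of box2 above 0.5 m/s and contact force between box2 and the fingers below 0.05 N) or (linear speed of box3 above 0.5 m/s and contact force between box3 and the fingers below 0.05 N)).
It fails at once if the drawer is slammed (over 0.4 m/s) (velocity of joint drawer below -0.4 m/s).
It fails at once if another thing on the bench is moved more than 30 mm (distance of any of counter, marker, dishes, oil_bottle, cover_box from where it was at the start of the episode above 0.03 m).
It also fails if it takes over 72 s, if anything falls off the work surface, if the arm or the gripper's body presses on something with over 40 N, if the wrist force passes 120 N, or if a joint passes its speed limit or range.

## Working session

There is one attempt and no reset: what is moved stays moved. The work goes in short steps, Python scripts to look and compute and a tool call to move; the robot and the scene stay as the last step left them, time stands still between calls to the robot, and variables do not carry over. Pictures are saved under pics/ and viewed, at most 13 in all, crops included, and the job is handed in when it is done.

Besides the shell and the picture viewer there is one more tool, called after "Request:" as name(argument=value, ...), one argument or row to a line, values as JSON. carry_out: Moves the arm, as the interface text tells. Its arguments: {"type":"object","properties":{"steps":{"type":"array"}},"required":["steps"]}

```bash
mkdir -p pics
python3 - <<'E'
from bench import ctrl
import cv2, numpy as np
o=ctrl.get_obs(); print(o)
for n in("top","scene"):
    im=ctrl.camera(n); cv2.imwrite(f"pics/{n}0.png",im[:,:,::-1]); p=ctrl.camera_params(n); print(n,p)
print(ctrl.camera_params("wrist"))
a=cv2.imread("pics/top0.png");cv2.imwrite("pics/top0b.png",cv2.resize(a,(800,600),interpolation=cv2.INTER_CUBIC))
E
```

```text
{'time_s': 0.0, 'q': array([ 1.06873797e+00,  1.81525397e-01,  1.60799184e+00,  3.77468282e-05,
        1.35380319e+00, -2.06273098e-01]), 'dq': array([-0.001238  ,  0.00109618,  0.00075725,  0.00109125, -0.00035453,
       -0.00082746]), 'joint_efforts': array([-2.80033164e-04, -4.44893897e+01, -3.51333296e+01, -2.08337497e-04,
        9.46120330e-03,  3.64871056e-06]), 'eef_pos': array([0.16736069, 0.54966636, 0.30300065]), 'eef_rot': array([-3.16885941e-04,  1.47358076e-01,  9.89082833e-01, -8.03878470e-04]), 'wrist_force': array([-0.35568124, -0.67206586,  0.59020965]), 'torque': array([-0.00348783,  0.05007161, -0.01395092]), 'grasp_force': 0.0, 'opening': 1.0018597415200243}
top {'vertical_fov': 55.48507076130849, 'cx': 258.9534757925276, 'cy': 194.0388761068486, 'cam_to_world': array([[ 7.17867070e-03, -9.85221727e-01,  1.71133326e-01,
         3.20933155e-01],
       [-9.99973092e-01, -7.33127346e-03, -2.59752763e-04,
         1.67365425e-02],
       [ 1.51053928e-03, -1.71126857e-01, -9.85247846e-01,
         1.30987403e+00],
       [ 0.00000000e+00,  0.00000000e+00,  0.00000000e+00,
         1.00000000e+00]])}
scene {'vertical_fov': 45.19402920402967, 'cx': 256.0912184034359, 'cy': 183.97397571871434, 'cam_to_world': array([[-0.46330635,  0.77302945, -0.43332746,  1.05240817],
       [ 0.88616374,  0.39981459, -0.23422663,  0.305811  ],
       [-0.00781344, -0.49251777, -0.87026731,  1.15911541],
       [ 0.        ,  0.        ,  0.        ,  1.        ]])}
{'vertical_fov': 65.70646984690485, 'cx': 253.73021391812296, 'cy': 191.01068401748913, 'hand_eye': array([[ 7.24019962e-04, -9.56412608e-01, -2.92017804e-01,
         7.50280709e-02],
       [ 9.99999228e-01,  9.87484983e-04, -7.54829609e-04,
        -6.92633717e-04],
       [ 1.01029175e-03, -2.92017032e-01,  9.56412585e-01,
        -7.10078370e-02],
       [ 0.00000000e+00,  0.00000000e+00,  0.00000000e+00,
         1.00000000e+00]])}
```

View pics/top0b.png

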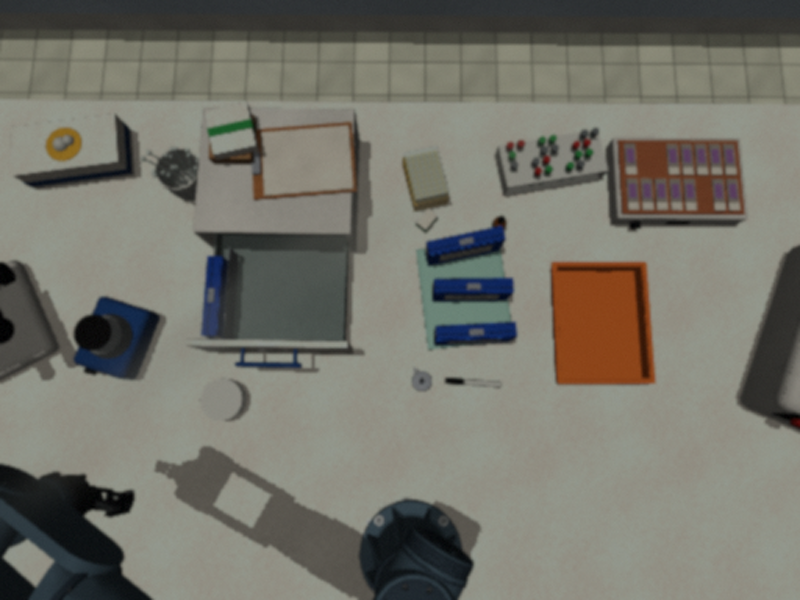

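View pics/scene0.png

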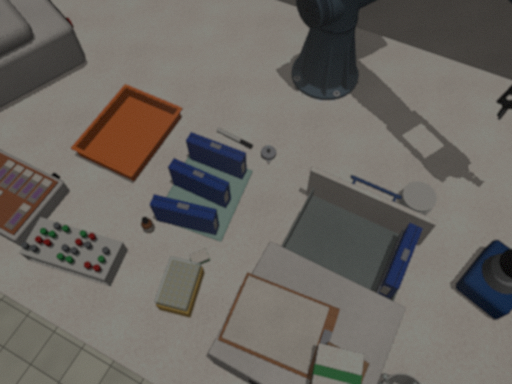

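The top view (scaled ×1.5625) shows three blue boxes at about (465,245), (473,289) and (475,333). The tray is at (602,322), the open drawer at (280,295) with its handle at (268,359), and the dishes at (222,400). The counter is at (421,380) and the marker at (473,382). Next I measure them.

```bash
cat > h.py <<'E'
import numpy as np, cv2
from bench import ctrl
def ray(name,uv,z):
    p=ctrl.camera_params(name);f=192/np.tan(np.radians(p["vertical_fov"])/2)
    uv=np.atleast_2d(np.asarray(uv,float)); T=p["cam_to_world"]
    d=np.c_[(uv[:,0]-p["cx"])/f,(uv[:,1]-p["cy"])/f,np.ones(len(uv))]@T[:3,:3].T
    return (T[:3,3]+d*((z-T[2,3])/d[:,2])[:,None])[:,:2]
def rect(pts):
    (c,s,a)=cv2.minAreaRect((pts*1000).astype(np.float32)); 
    if s[0]<s[1]: s=s[::-1];a+=90
    return np.round(c,1),np.round(s,1),round((a+90)%180-90,1)
def blobs(name,mask,z,amin=30):
    n,l,st,_=cv2.connectedComponentsWithStats(mask.astype(np.uint8))
    for i in range(1,n):
        if st[i,4]>=amin:
            v,u=np.nonzero(l==i); print(name,"px",st[i].tolist(),*rect(ray(name,np.c_[u,v],z)))
E
python3 - <<'E'
from h import *
for n in("top","scene"):
    im=cv2.imread(f"pics/{n}0.png"); hsv=cv2.cvtColor(im,cv2.COLOR_BGR2HSV);H,S,V=cv2.split(hsv)
    blue=(H>105)&(H<130)&(S>140)
    print("blue all");blobs(n,blue&(V>50),.101)
    print("bright");blobs(n,blue&(V>(115 if n=="top" else 105)),.101)
    print("orange z45");blobs(n,(H<15)&(S>200)&(V>90),.045,300)
im=cv2.imread("pics/top0.png")
a=cv2.resize(im[140:260,110:350],None,fx=3.3,fy=3.3,interpolation=cv2.INTER_CUBIC);cv2.imwrite("pics/c1.png",a)
E
```

```text
blue all
top px [274, 145, 48, 19, 396] [ 670.9 -115.1] [170.5  33.3] -77.4
top px [132, 163, 11, 29, 201] [586.8 430.4] [97.  31.3] -0.2
top px [278, 178, 50, 10, 406] [ 571.6 -130.6] [166.1  31.1] -89.6
top px [48, 191, 46, 47, 647] [454.5 640.2] [147.1 110.7] -17.2
top px [279, 207, 51, 12, 448] [ 470.8 -134. ] [168.5  32.9] -86.8
top px [154, 232, 37, 3, 44] [398.3 302.3] [119.    6.6] -89.6
bright
orange z45
top px [354, 169, 64, 76, 4058] [ 502.  -423.5] [264.8 209.7] 0.4
blue all
scene px [188, 134, 55, 27, 370] [ 475.2 -133.9] [163.8  30.9] -87.2
scene px [170, 160, 58, 32, 554] [ 574.  -128.9] [167.3  33.4] -89.2
scene px [151, 196, 65, 25, 624] [ 674.4 -113.2] [168.6  34. ] -76.9
scene px [386, 224, 35, 64, 721] [535.4 427.4] [171.7  32.3] -1.1
scene px [465, 242, 47, 72, 1031] [481.2 647.7] [146.3 111.9] -17.3
bright
orange z45
```

View pics/c1.png

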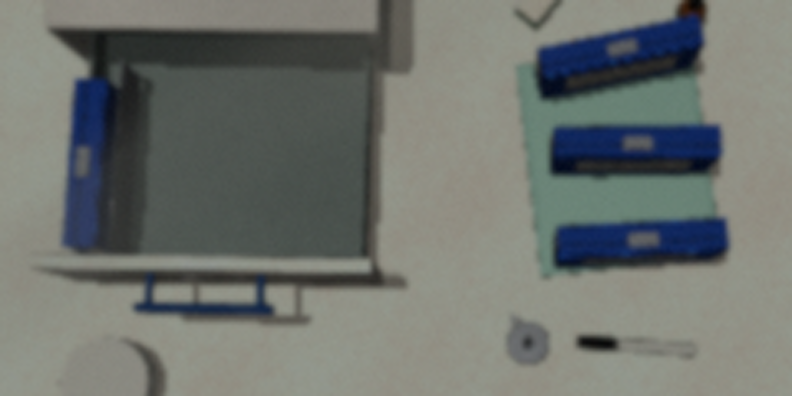

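The crop confirms the boxes, and both views agree on them to about 3 mm. The drawer handle is at crop (205,308), the panel's top edge at v≈258–272, and the cabinet's roof front edge at v≈30. Next I compute the drawer geometry and plan the first grasp.

```bash
cat >> h.py <<'E'
from scipy.spatial.transform import Rotation as R
def Rt(psi):
    c,s=np.cos(np.radians(psi)),np.sin(np.radians(psi))
    return np.array([[-s,c,0],[c,s,0],[0,0,-1.]])   # columns: tool x,y,z (y at angle psi)
def obs():
    o=ctrl.get_obs(); q=o["eef_rot"]; return o,R.from_quat([q[1],q[2],q[3],q[0]]).as_matrix()
def plan(*tg):
    "moves from the present pose; each target (x,y,z of TCP, psi deg)"
    o,Rc=obs(); y=Rc[:,1]
    print("t %.2f"%o["time_s"],"tcp",o["eef_pos"].round(4),"psi %.1f"%np.degrees(np.arctan2(y[1],y[0])),"F",o["wrist_force"].round(2),"op %.2f gf %.1f"%(o["opening"],o["grasp_force"]),"q",o["q"].round(2))
    for x,y,z,p in tg:
        print((Rc.T@(np.array([x,y,z])-o["eef_pos"])).round(4),R.from_matrix(Rc.T@Rt(p)).as_rotvec().round(4))
E
python3 - <<'E'
from h import *
im=cv2.imread("pics/top0.png")
def c(u,v):return 110+u/3.3,140+v/3.3
for n,p,z in [("roof front L",c(47,30),.15),("roof front R",c(378,28),.15),("panel top outer L",c(37,267),.14),("panel top outer R",c(372,274),.14),("panel top inner R",c(370,259),.14),("panel inner L",c(110,256),.14),("floor R back",c(362,68),.02),("floor R front",c(362,257),.061),("handle L",c(136,308),.112),("handle R",c(272,308),.112),("dish",c(105,372),.044),("divider",c(122,70),.061),("bottle",c(690,8),.062),("counter",c(527,342),.026)]:
    print(n,(ray("top",[p],z)*1000).round(1))
s=cv2.imread("pics/scene0.png")
for n,p,z in [("panel R(scene)",(312,172),.14),("panel L",(434,226),.14),("roof R",(266,244),.15),("roof L",(404,304),.15),("handleR",(352,179),.112),("handleL",(402,201),.112)]:
    print(n,(ray("scene",[p],z)*1000).round(1))
plan((.473,-.134,.25,3),(.473,-.134,.125,3))
E
```

```text
roof front L [[669.3 461.2]]
roof front R [[673.9 130.9]]
panel top outer L [[433.3 457.9]]
panel top outer R [[428.9 132. ]]
panel top inner R [[443.5 134.3]]
panel inner L [[444.6 387.6]]
floor R back [[667.6 160.3]]
floor R front [[453.8 150.6]]
handle L [[396.  367.6]]
handle R [[397.  232.9]]
dish [[334.  415.8]]
divider [[652.4 412.1]]
bottle [[ 725.7 -196.2]]
counter [[368.7 -22.3]]
panel R(scene) [[447.5 142.9]]
panel L [[451.3 465.6]]
roof R [[682.4 129.6]]
roof L [[668.5 461. ]]
handleR [[402.3 240.2]]
handleL [[404.4 377.3]]
t 0.10 tcp [0.1674 0.5497 0.3031] psi 73.1 F [ 0.62 -1.01  0.55] op 1.00 gf 0.0 q [ 1.07  0.18  1.61 -0.    1.35 -0.21]
[-0.4916 -0.5649  0.0538] [-1.5000e-03  7.0000e-04  1.2227e+00]
[-0.4917 -0.5647  0.1788] [-1.5000e-03  7.0000e-04  1.2227e+00]
```

Request:
carry_out(
  steps=[-0.4916,-0.565,0.054,-0.0015,0.0007,1.2227,1,-0.4916,-0.565,0.054,-0.0015,0.0007,1.2227,1,-0.4916,-0.565,0.054,-0.0015,0.0007,1.2227,1,-0.4916,-0.565,0.054,-0.0015,0.0007,1.2227,1,-0.4916,-0.565,0.054,-0.0015,0.0007,1.2227,1,-0.4916,-0.565,0.054,-0.0015,0.0007,1.2227,1,-0.4916,-0.565,0.054,-0.0015,0.0007,1.2227,1,-0.4916,-0.565,0.054,-0.0015,0.0007,1.2227,1,-0.4916,-0.565,0.054,-0.0015,0.0007,1.2227,1,-0.4916,-0.565,0.054,-0.0015,0.0007,1.2227,1,-0.4916,-0.565,0.054,-0.0015,0.0007,1.2227,1,-0.4916,-0.565,0.054,-0.0015,0.0007,1.2227,1,-0.4916,-0.565,0.054,-0.0015,0.0007,1.2227,1,-0.4916,-0.565,0.054,-0.0015,0.0007,1.2227,1,-0.4916,-0.565,0.054,-0.0015,0.0007,1.2227,1,-0.4916,-0.565,0.054,-0.0015,0.0007,1.2227,1,-0.4916,-0.565,0.054,-0.0015,0.0007,1.2227,1,-0.4916,-0.565,0.054,-0.0015,0.0007,1.2227,1,-0.4916,-0.565,0.054,-0.0015,0.0007,1.2227,1,-0.4916,-0.565,0.054,-0.0015,0.0007,1.2227,1],
)

```text
time_s: 2.1
eef_pos: [0.473, -0.1326, 0.2501]
eef_rot: [-0.0, 0.688, 0.726, 0.001]
wrist_force: [-0.3, 1.0, 0.1]
opening: 1.0
grasp_force: 0.0
```

Run:
```python
from h import *
plan((.473,-.134,.125,3))
im=ctrl.camera("wrist"); cv2.imwrite("pics/w1.png",im[:,:,::-1])
```

```text
t 2.10 tcp [ 0.473  -0.1326  0.2501] psi 3.1 F [-0.31  1.05  0.08] op 1.00 gf 0.0 q [-0.52  0.05  1.87  0.    1.23 -0.57]
[-0.0016 -0.0002  0.1251] [ 0.0012 -0.0012  0.0016]
```

View pics/w1.png

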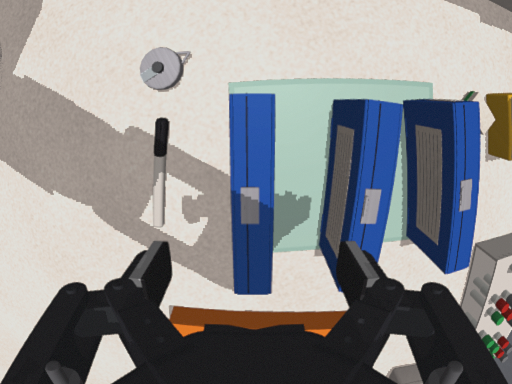

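The wrist view shows the nearest box (columns 230–274, rows 95–293) centred and aligned between the open fingers. I'll descend, grip, lift and weigh it.

Request:
carry_out(
  steps=[-0.001,0,0.03,0,0,0,1,-0.001,0,0.06,0,0,0,1,-0.001,0,0.09,0,0,0,1,-0.001,0,0.11,0,0,0,1,-0.001,0,0.125,0,0,0,1,-0.001,0,0.125,0,0,0,1,-0.001,0,0.125,0,0,0,0,-0.001,0,0.125,0,0,0,0,-0.001,0,0.125,0,0,0,0,-0.001,0,0.125,0,0,0,0,-0.001,0,0.125,0,0,0,0,-0.001,0,0.125,0,0,0,0,-0.001,0,0.125,0,0,0,0,-0.001,0,0.115,0,0,0,0,-0.001,0,0.1,0,0,0,0,-0.001,0,0.07,0,0,0,0,-0.001,0,0.05,0,0,0,0,-0.001,0,0.04,0,0,0,0,-0.001,0,0.04,0,0,0,0,-0.001,0,0.04,0,0,0,0],
)

```text
time_s: 4.15
eef_pos: [0.4727, -0.1344, 0.2092]
eef_rot: [-0.001, 0.688, 0.725, 0.001]
wrist_force: [-0.8, -0.5, -4.5]
opening: 0.394
grasp_force: 59.9
```

Request:
carry_out(
  steps=[0,0,0,0,0,0,0,0,0,0,0,0,0,0,0,0,0,0,0,0,0],
)

```text
time_s: 4.45
eef_pos: [0.4729, -0.1345, 0.2091]
eef_rot: [-0.001, 0.688, 0.725, 0.001]
wrist_force: [-0.8, 0.9, -4.6]
opening: 0.389
grasp_force: 59.9
```

Run:
```python
from h import *
for i in range(4): print(ctrl.get_obs()["wrist_force"].round(2)); ctrl.camera("wrist")
plan((.473,-.134,.30,3),(.553,.20,.30,90),(.502,-.36,.24,90))
```

```text
[-0.78  0.86 -4.61]
[ 0.21 -0.02 -2.88]
[-0.48  0.27 -3.52]
[ 0.21  0.45 -4.16]
t 4.65 tcp [ 0.4732 -0.1346  0.2097] psi 3.0 F [-0.4  -0.23 -4.33] op 0.39 gf 59.8 q [-0.52  0.11  1.9   0.    1.14 -0.57]
[ 0.0008 -0.0001 -0.0903] [ 0.0005 -0.0015 -0.    ]
[ 0.3301  0.0972 -0.0898] [ 1.5000e-03 -9.0000e-04 -1.5184e+00]
[-0.2265  0.017  -0.0307] [ 1.5000e-03 -9.0000e-04 -1.5184e+00]
```

About 4 N, so this one is full. It goes to the drawer at y=0.20.

Request:
carry_out(
  steps=[0,0,-0.02,0,0,0,0,0,0,-0.05,0,0,0,0,0,0,-0.09,0,0,0,0,0.02,0.005,-0.09,0,0,-0.08,0,0.05,0.015,-0.09,0,0,-0.2,0,0.08,0.025,-0.09,0,0,-0.34,0,0.11,0.035,-0.09,0,0,-0.48,0,0.14,0.045,-0.09,0,0,-0.62,0,0.17,0.055,-0.09,0,0,-0.76,0,0.2,0.065,-0.09,0,0,-0.9,0,0.23,0.073,-0.09,0,0,-1.04,0,0.26,0.08,-0.09,0,0,-1.18,0,0.29,0.088,-0.09,0,0,-1.32,0,0.31,0.094,-0.09,0,0,-1.44,0,0.325,0.097,-0.09,0,0,-1.5,0,0.33,0.097,-0.09,0,0,-1.518,0,0.33,0.097,-0.09,0,0,-1.518,0,0.33,0.097,-0.09,0,0,-1.518,0],
)

```text
time_s: 6.45
eef_pos: [0.5526, 0.1992, 0.3002]
eef_rot: [0.0, 0.001, 1.0, 0.0]
wrist_force: [0.2, 0.1, -3.7]
opening: 0.389
grasp_force: 62.2
```

Run:
```python
from h import *
plan((.553,.20,.143,90))
im=ctrl.camera("wrist"); cv2.imwrite("pics/w2.png",im[:,:,::-1])
```

```text
t 6.45 tcp [0.5526 0.1992 0.3002] psi 89.9 F [ 0.16  0.14 -3.73] op 0.39 gf 62.2 q [ 0.14  0.21  1.58  0.    1.35 -1.43]
[-0.0003  0.0007  0.1572] [ 0.0009  0.0003 -0.002 ]
```

View pics/w2.png

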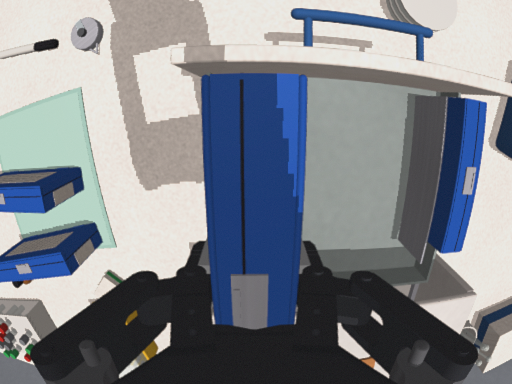

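The box (cols 205–305) hangs over the bay, clear of the panel (row ~60) and with free bay to its right. I'll lower and release it, opening only partly.

Request:
carry_out(
  steps=[0,0.001,0.03,0,0,0,0,0,0.001,0.07,0,0,0,0,0,0.001,0.11,0,0,0,0,0,0.001,0.135,0,0,0,0,0,0.001,0.147,0,0,0,0,0,0.001,0.153,0,0,0,0,0,0.001,0.157,0,0,0,0,0,0.001,0.159,0,0,0,0,0,0.001,0.159,0,0,0,0],
)

```text
time_s: 7.4
eef_pos: [0.554, 0.2011, 0.1431]
eef_rot: [0.002, 0.0, 1.0, 0.001]
wrist_force: [1.2, -0.3, -0.9]
opening: 0.388
grasp_force: 62.3
```

Run:
```python
from h import *
plan((.5725,-.130,.30,0.6))
```

```text
t 7.40 tcp [0.554  0.2011 0.1431] psi 90.0 F [ 1.17 -0.34 -0.92] op 0.39 gf 62.3 q [ 0.15  0.4   1.69  0.    1.05 -1.42]
[-0.0192 -0.3308 -0.1573] [0.004  0.0017 1.5598]
```

Request:
carry_out(
  steps=[0,0,0,0,0,0,0.65,0,0,0,0,0,0,0.65,0,0,0,0,0,0,0.65,0,0,-0.03,0,0,0,0.65,0,0,-0.07,0,0,0,0.65,0,0,-0.12,0,0,0,0.65,0,0,-0.157,0,0,0,0.65,-0.019,-0.331,-0.157,0.003,0.001,1.56,1,-0.019,-0.331,-0.157,0.003,0.001,1.56,1,-0.019,-0.331,-0.157,0.003,0.001,1.56,1,-0.019,-0.331,-0.157,0.003,0.001,1.56,1,-0.019,-0.331,-0.157,0.003,0.001,1.56,1,-0.019,-0.331,-0.157,0.003,0.001,1.56,1,-0.019,-0.331,-0.157,0.003,0.001,1.56,1,-0.019,-0.331,-0.157,0.003,0.001,1.56,1,-0.019,-0.331,-0.157,0.003,0.001,1.56,1,-0.019,-0.331,-0.157,0.003,0.001,1.56,1,-0.019,-0.331,-0.157,0.003,0.001,1.56,1,-0.019,-0.331,-0.157,0.003,0.001,1.56,1,-0.019,-0.331,-0.157,0.003,0.001,1.56,1],
)

```text
time_s: 9.4
eef_pos: [0.5716, -0.1301, 0.2981]
eef_rot: [-0.001, 0.703, 0.711, -0.001]
wrist_force: [0.1, -0.5, -0.4]
opening: 1.002
grasp_force: 0.0
```

Run:
```python
from h import *
plan((.5725,-.130,.125,.6))
im=ctrl.camera("scene"); cv2.imwrite("pics/s2.png",im[:,:,::-1])
w=ctrl.camera("wrist"); cv2.imwrite("pics/m.png",np.hstack([cv2.resize(im,(400,300)),cv2.resize(w,(400,300))])[:,:,::-1])
```

```text
t 9.40 tcp [ 0.5716 -0.1301  0.2981] psi 0.7 F [ 0.11 -0.52 -0.42] op 1.00 gf 0.0 q [-0.43  0.21  1.58 -0.    1.35 -0.44]
[1.000e-04 1.100e-03 1.731e-01] [-0.0016 -0.0001  0.0017]
```

View pics/m.png

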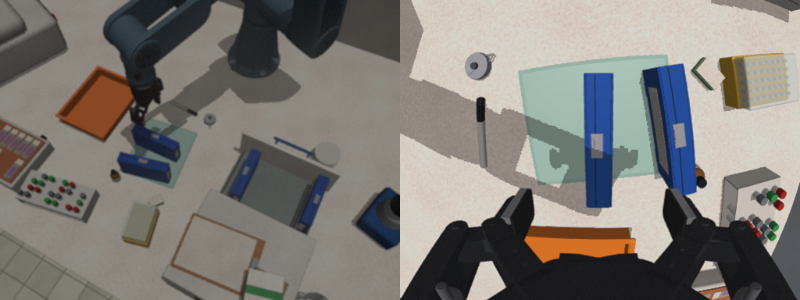

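The first box stands upright in the drawer's right side (left half, px 243,175). In the wrist half, box B is centred between the fingers (col ~597). I'll grip and weigh it.

Request:
carry_out(
  steps=[0,0.001,0.04,0,0,0,1,0,0.001,0.085,0,0,0,1,0,0.001,0.13,0,0,0,1,0,0.001,0.158,0,0,0,1,0,0.001,0.173,0,0,0,1,0,0.001,0.173,0,0,0,1,0,0.001,0.173,0,0,0,0,0,0.001,0.173,0,0,0,0,0,0.001,0.173,0,0,0,0,0,0.001,0.173,0,0,0,0,0,0.001,0.173,0,0,0,0,0,0.001,0.173,0,0,0,0,0,0.001,0.165,0,0,0,0,0,0.001,0.145,0,0,0,0,0,0.001,0.11,0,0,0,0,0,0.001,0.08,0,0,0,0,0,0.001,0.065,0,0,0,0,0,0.001,0.06,0,0,0,0,0,0.001,0.06,0,0,0,0,0,0.001,0.06,0,0,0,0],
)

```text
time_s: 11.5
eef_pos: [0.5717, -0.1298, 0.2362]
eef_rot: [-0.002, 0.703, 0.711, -0.001]
wrist_force: [-0.6, -0.1, -1.7]
opening: 0.389
grasp_force: 59.5
```

Run:
```python
from h import *
for i in range(4): print(ctrl.get_obs()["wrist_force"].round(2)); ctrl.camera("wrist")
plan((.553,.275,.30,90),(.502,-.365,.238,90))
```

```text
[-0.63 -0.07 -1.68]
[-0.69 -0.14 -2.01]
[-0.39  0.14 -1.34]
[ 0.63 -0.77 -1.58]
t 11.70 tcp [ 0.572  -0.1299  0.2365] psi 0.6 F [-0.8   0.01 -1.18] op 0.39 gf 59.5 q [-0.43  0.28  1.64 -0.    1.23 -0.44]
[ 0.4052 -0.0151 -0.0629] [-0.0023 -0.004  -1.5605]
[-0.2343 -0.0724 -0.0014] [-0.0023 -0.004  -1.5605]
```

About 1.5 N against 3.9 N for the first, so this one is empty. It goes to the tray.

Request:
carry_out(
  steps=[0,0,-0.014,0,0,-0.04,0,-0.02,-0.006,-0.014,0,0,-0.14,0,-0.04,-0.012,-0.014,0,-0.001,-0.28,0,-0.06,-0.018,-0.014,0,-0.001,-0.42,0,-0.08,-0.024,-0.014,0,-0.002,-0.56,0,-0.1,-0.03,-0.014,-0.001,-0.002,-0.7,0,-0.12,-0.036,-0.014,-0.001,-0.002,-0.84,0,-0.14,-0.042,-0.014,-0.001,-0.002,-0.98,0,-0.16,-0.048,-0.014,-0.002,-0.003,-1.12,0,-0.18,-0.054,-0.014,-0.002,-0.003,-1.26,0,-0.2,-0.06,-0.014,-0.002,-0.004,-1.4,0,-0.22,-0.067,-0.014,-0.002,-0.004,-1.5,0,-0.23,-0.071,-0.014,-0.002,-0.004,-1.55,0,-0.234,-0.072,-0.014,-0.002,-0.004,-1.56,0,-0.234,-0.072,-0.014,-0.002,-0.004,-1.56,0,-0.234,-0.072,-0.014,-0.002,-0.004,-1.56,0],
)

```text
time_s: 13.3
eef_pos: [0.5031, -0.3643, 0.2517]
eef_rot: [0.001, 0.001, 1.0, -0.0]
wrist_force: [-0.4, -0.4, -0.8]
opening: 0.392
grasp_force: 59.6
```

Run:
```python
from h import *
plan((.502,-.365,.1255,90))
im=ctrl.camera("top"); w=ctrl.camera("wrist"); cv2.imwrite("pics/m2.png",np.hstack([cv2.resize(im,(400,300)),cv2.resize(w,(400,300))])[:,:,::-1])
```

```text
t 13.30 tcp [ 0.5031 -0.3643  0.2517] psi 89.9 F [-0.38 -0.4  -0.76] op 0.39 gf 59.6 q [-0.82  0.33  1.53  0.    1.28 -2.39]
[ 0.0013 -0.0007  0.1262] [-0.0004  0.0017 -0.0013]
```

View pics/m2.png

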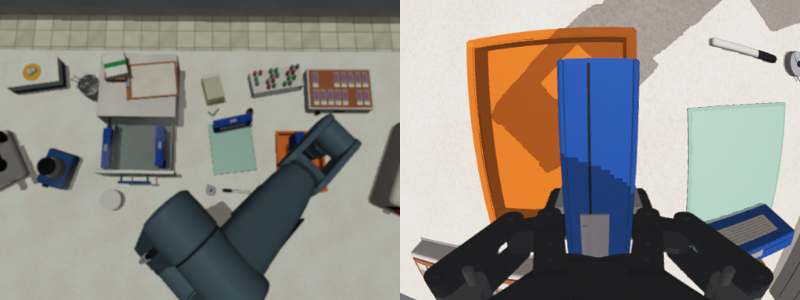

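The box is aligned above the tray, inside its right wall (cols 558–637 against the wall at 637, which lies deeper). I'll lower and release it.

Request:
carry_out(
  steps=[0,0,0.03,0,0,0,0,0,0,0.07,0,0,0,0,0,0,0.1,0,0,0,0,0,0,0.114,0,0,0,0,0,0,0.121,0,0,0,0,0,0,0.125,0,0,0,0,0,0,0.127,0,0,0,0,0,0,0.127,0,0,0,0,0,0,0.127,0,0,0,0.65,0,0,0.127,0,0,0,0.65,0,0,0.127,0,0,0,0.65,0,0,0.1,0,0,0,0.65,0,0,0.06,0,0,0,0.65,0,0,0.01,0,0,0,0.65,0,0,-0.04,0,0,0,1,0,0,-0.048,0,0,0,1,0,0,-0.048,0,0,0,1],
)

```text
time_s: 15.1
eef_pos: [0.5037, -0.3657, 0.3033]
eef_rot: [0.003, 0.0, 1.0, -0.003]
wrist_force: [0.6, -0.6, 0.4]
opening: 1.0
grasp_force: 0.0
```

Run:
```python
from h import *
plan((.6735,-.114,.30,12.8))
im=cv2.cvtColor(ctrl.camera("scene"),cv2.COLOR_RGB2HSV);H,S,V=cv2.split(im)
m=(H>105)&(H<130)&(S>140)&(V>50);print("z.101");blobs("scene",m,.101,200);print("z.102 tray,.118 drawer");blobs("scene",m,.118,200)
```

```text
t 15.10 tcp [ 0.5037 -0.3657  0.3033] psi 90.0 F [ 0.6  -0.63  0.44] op 1.00 gf 0.0 q [-0.82  0.28  1.49  0.    1.36 -2.39]
[-0.1696  0.2519  0.0029] [-6.0000e-04  9.0000e-03  1.3469e+00]
z.101
scene px [119, 123, 26, 27, 282] [ 544.3 -361.8] [98.2 34.3] -0.4
scene px [296, 192, 37, 58, 566] [547.3 201.4] [169.5  33.5] -1.0
scene px [151, 196, 64, 24, 568] [ 674.1 -114.1] [166.9  31.3] -77.3
scene px [386, 225, 35, 63, 705] [535.6 427.5] [171.2  31.6] -0.9
scene px [465, 241, 47, 73, 1050] [480.4 646.1] [148.9 112.1] -15.4
z.102 tray,.118 drawer
scene px [119, 123, 26, 27, 282] [ 552.5 -351.1] [96.6 33.7] -0.4
scene px [296, 192, 37, 58, 566] [555.4 203.1] [166.8  32.9] -1.0
scene px [151, 196, 64, 24, 568] [ 680.1 -107.3] [164.3  30.8] -77.3
scene px [386, 225, 35, 63, 705] [543.9 425.6] [168.4  31.1] -0.9
scene px [465, 241, 47, 73, 1050] [489.6 640.6] [146.5 110.3] -15.4
```

Request:
carry_out(
  steps=[-0.17,0.252,0.003,0,0.008,1.347,1,-0.17,0.252,0.003,0,0.008,1.347,1,-0.17,0.252,0.003,0,0.008,1.347,1,-0.17,0.252,0.003,0,0.008,1.347,1,-0.17,0.252,0.003,0,0.008,1.347,1,-0.17,0.252,0.003,0,0.008,1.347,1,-0.17,0.252,0.003,0,0.008,1.347,1,-0.17,0.252,0.003,0,0.008,1.347,1,-0.17,0.252,0.003,0,0.008,1.347,1,-0.17,0.252,0.003,0,0.008,1.347,1,-0.17,0.252,0.003,0,0.008,1.347,1,-0.17,0.252,0.003,0,0.008,1.347,1],
)

```text
time_s: 16.35
eef_pos: [0.6723, -0.1128, 0.2948]
eef_rot: [-0.004, 0.623, 0.782, -0.0]
wrist_force: [0.6, -0.1, 0.7]
opening: 0.997
grasp_force: 0.0
```

Run:
```python
from h import *
plan((.6735,-.114,.125,12.8))
w=ctrl.camera("wrist"); cv2.imwrite("pics/w3.png",w[:,:,::-1])
```

```text
t 16.35 tcp [ 0.6723 -0.1128  0.2948] psi 12.9 F [ 0.55 -0.15  0.73] op 1.00 gf 0.0 q [-0.34  0.43  1.32  0.    1.41 -0.57]
[-0.0025  0.0019  0.1698] [-0.0058 -0.006   0.001 ]
```

View pics/w3.png

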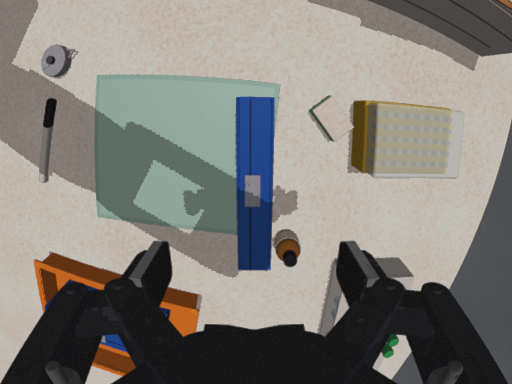

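Box C (cols 237–273) is centred and aligned. The bottle at (288,247) lies about 60 mm from the grasp point, clear of the fingers. I'll grip and weigh.

Request:
carry_out(
  steps=[-0.002,0.002,0.04,0,0,0,1,-0.002,0.002,0.085,0,0,0,1,-0.002,0.002,0.13,0,0,0,1,-0.002,0.002,0.155,0,0,0,1,-0.002,0.002,0.17,0,0,0,1,-0.002,0.002,0.17,0,0,0,1,-0.002,0.002,0.17,0,0,0,0,-0.002,0.002,0.17,0,0,0,0,-0.002,0.002,0.17,0,0,0,0,-0.002,0.002,0.17,0,0,0,0,-0.002,0.002,0.17,0,0,0,0,-0.002,0.002,0.17,0,0,0,0,-0.002,0.002,0.162,0,0,0,0,-0.002,0.002,0.142,0,0,0,0,-0.002,0.002,0.11,0,0,0,0,-0.002,0.002,0.08,0,0,0,0,-0.002,0.002,0.065,0,0,0,0,-0.002,0.002,0.06,0,0,0,0,-0.002,0.002,0.06,0,0,0,0,-0.002,0.002,0.06,0,0,0,0],
)

```text
time_s: 18.4
eef_pos: [0.6742, -0.1139, 0.235]
eef_rot: [-0.004, 0.624, 0.781, -0.0]
wrist_force: [0.3, 0.5, -3.9]
opening: 0.394
grasp_force: 59.2
```

Run:
```python
from h import *
for i in range(4): print(ctrl.get_obs()["wrist_force"].round(2)); ctrl.camera("wrist")
plan((.553,.29,.30,90),(.502,-.45,.25,90))
```

```text
[ 0.27  0.49 -3.88]
[ 0.09 -0.95 -4.6 ]
[-0.53 -0.58 -2.9 ]
[-0.42  0.02 -4.16]
t 18.60 tcp [ 0.6746 -0.114   0.2354] psi 12.8 F [ 0.23 -0.06 -3.57] op 0.39 gf 59.2 q [-0.34  0.48  1.36  0.    1.31 -0.57]
[ 0.4213 -0.0294 -0.0621] [-6.0000e-04 -8.2000e-03 -1.3475e+00]
[-0.2893 -0.2428 -0.0149] [-6.0000e-04 -8.2000e-03 -1.3475e+00]
```

About 3.9 N, so this one is full. It goes to the drawer, beside the first.

Request:
carry_out(
  steps=[0,0,-0.02,0,0,0,0,0,0,-0.045,0,0,0,0,0.01,-0.001,-0.062,0,0,-0.04,0,0.04,-0.003,-0.062,0,-0.001,-0.14,0,0.08,-0.006,-0.062,0,-0.002,-0.26,0,0.12,-0.009,-0.062,0,-0.002,-0.4,0,0.16,-0.012,-0.062,0,-0.003,-0.53,0,0.2,-0.015,-0.062,0,-0.004,-0.66,0,0.24,-0.018,-0.062,0,-0.005,-0.79,0,0.28,-0.021,-0.062,0,-0.005,-0.92,0,0.32,-0.023,-0.062,0,-0.006,-1.05,0,0.36,-0.025,-0.062,0,-0.007,-1.17,0,0.39,-0.027,-0.062,0,-0.008,-1.27,0,0.41,-0.028,-0.062,0,-0.008,-1.32,0,0.42,-0.029,-0.062,0,-0.008,-1.34,0,0.421,-0.029,-0.062,0,-0.008,-1.347,0,0.421,-0.029,-0.062,0,-0.008,-1.347,0,0.421,-0.029,-0.062,0,-0.008,-1.347,0],
)

```text
time_s: 20.4
eef_pos: [0.5543, 0.2886, 0.3009]
eef_rot: [0.001, 0.001, 1.0, -0.001]
wrist_force: [0.1, -0.7, -4.3]
opening: 0.392
grasp_force: 59.3
```

Run:
```python
from h import *
plan((.553,.29,.1415,90))
```

```text
t 20.40 tcp [0.5543 0.2886 0.3009] psi 89.9 F [ 0.11 -0.67 -4.26] op 0.39 gf 59.3 q [ 0.29  0.29  1.48 -0.    1.37 -1.28]
[0.0016 0.0016 0.1594] [-0.0016  0.002  -0.0022]
```

Request:
carry_out(
  steps=[0.001,0.001,0.03,0,0,0,0,0.001,0.001,0.07,0,0,0,0,0.001,0.001,0.11,0,0,0,0,0.001,0.001,0.137,0,0,0,0,0.001,0.001,0.149,0,0,0,0,0.001,0.001,0.155,0,0,0,0,0.001,0.001,0.158,0,0,0,0,0.001,0.001,0.16,0,0,0,0,0.001,0.001,0.16,0,0,0,0,0.001,0.001,0.16,0,0,0,0.65,0.001,0.001,0.16,0,0,0,0.65,0.001,0.001,0.16,0,0,0,0.65,0.001,0.001,0.135,0,0,0,0.65,0.001,0.001,0.095,0,0,0,0.65,0.001,0.001,0.045,0,0,0,0.65,0.001,0.001,0.0,0,0,0,0.65,0.001,0.001,0.0,0,0,0,0.65,0.001,0.001,0.0,0,0,0,0],
)

```text
time_s: 22.2
eef_pos: [0.5534, 0.2911, 0.3029]
eef_rot: [0.003, 0.0, 1.0, 0.0]
wrist_force: [0.3, 0.2, -0.7]
opening: 0.492
grasp_force: 0.0
```

Run:
```python
from h import *
plan((.345,.30,.30,90),(.345,.30,.165,90))
im=ctrl.camera("scene"); w=ctrl.camera("wrist"); cv2.imwrite("pics/m3.png",np.hstack([cv2.resize(im,(400,300)),cv2.resize(w,(400,300))])[:,:,::-1])
```

```text
t 22.20 tcp [0.5534 0.2911 0.3029] psi 90.0 F [ 0.34  0.2  -0.69] op 0.49 gf 0.0 q [ 0.3   0.29  1.48 -0.    1.37 -1.27]
[0.2084 0.0089 0.0017] [ 0.      0.0055 -0.0002]
[0.2092 0.0089 0.1367] [ 0.      0.0055 -0.0002]
```

View pics/m3.png

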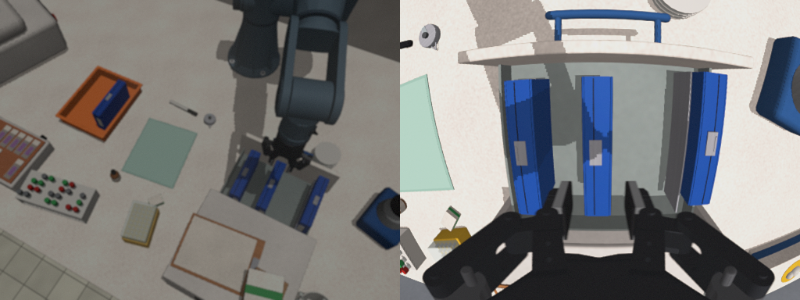

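All boxes stand upright: two in the drawer (wrist half, cols 530 and 597) and the empty one in the tray. Next I go in front of the handle.

Request:
carry_out(
  steps=[0.208,0.009,0.002,0,0.005,0,0,0.208,0.009,0.002,0,0.005,0,0,0.208,0.009,0.002,0,0.005,0,0,0.208,0.009,0.002,0,0.005,0,0,0.208,0.009,0.002,0,0.005,0,0,0.208,0.009,0.002,0,0.005,0,0,0.208,0.009,0.04,0,0.005,0,0,0.208,0.009,0.08,0,0.005,0,0,0.208,0.009,0.115,0,0.005,0,0,0.208,0.009,0.139,0,0.005,0,0,0.208,0.009,0.139,0,0.005,0,0,0.195,0.009,0.139,0,0.005,0,0,0.185,0.009,0.139,0,0.005,0,0,0.175,0.009,0.139,0,0.005,0,0,0.165,0.009,0.139,0,0.005,0,0,0.155,0.009,0.139,0,0.005,0,0,0.145,0.009,0.139,0,0.005,0,0,0.135,0.009,0.139,0,0.005,0,0,0.125,0.009,0.139,0,0.005,0,0],
)

```text
time_s: 24.2
eef_pos: [0.4289, 0.2995, 0.1617]
eef_rot: [-0.002, 0.0, 1.0, -0.001]
wrist_force: [-2.0, -0.6, 2.1]
opening: -0.002
grasp_force: 1.3
```

Run:
```python
from h import *
plan((.60,.30,.162,90))
im=ctrl.camera("scene"); w=ctrl.camera("top"); cv2.imwrite("pics/m4.png",np.hstack([cv2.resize(im,(400,300)),cv2.resize(w,(400,300))])[:,:,::-1])
```

```text
t 24.20 tcp [0.4289 0.2995 0.1617] psi 90.0 F [-2.04 -0.64  2.05] op -0.00 gf 1.3 q [ 0.38  0.25  1.85 -0.    1.05 -1.19]
[-0.1711  0.0005 -0.0008] [-0.0013 -0.0031 -0.0004]
```

View pics/m4.png

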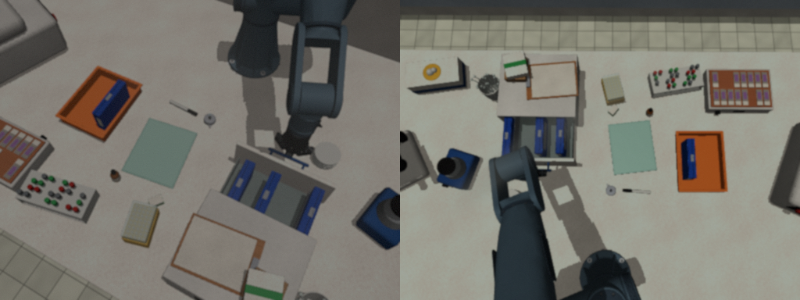

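The fingers are on the handle (−2 N) and the boxes are standing. I continue pushing at 0.1 m/s.

Request:
carry_out(
  steps=[-0.007,0,0,0,0,0,0,-0.015,0,0,0,0,0,0,-0.025,0,0,0,0,0,0,-0.035,0,0,0,0,0,0,-0.045,0,0,0,0,0,0,-0.055,0,0,0,0,0,0,-0.065,0,0,0,0,0,0,-0.075,0,0,0,0,0,0,-0.085,0,0,0,0,0,0,-0.095,0,0,0,0,0,0,-0.105,0,0,0,0,0,0,-0.115,0,0,0,0,0,0,-0.125,0,0,0,0,0,0,-0.133,0,0,0,0,0,0,-0.139,0,0,0,0,0,0,-0.143,0,0,0,0,0,0,-0.146,0,0,0,0,0,0,-0.149,0,0,0,0,0,0,-0.152,0,0,0,0,0,0,-0.155,0,0,0,0,0,0],
)

```text
time_s: 26.3
eef_pos: [0.5833, 0.2996, 0.1614]
eef_rot: [-0.001, 0.0, 1.0, -0.001]
wrist_force: [-2.3, -2.1, 0.8]
opening: 0.0
grasp_force: 1.1
```

Request:
carry_out(
  steps=[-0.003,0,0,0,0,0,0,-0.006,0,0,0,0,0,0,-0.009,0,0,0,0,0,0,-0.012,0,0,0,0,0,0,-0.015,0,0,0,0,0,0,-0.015,0,0,0,0,0,0],
)

```text
time_s: 26.9
eef_pos: [0.5989, 0.2996, 0.1613]
eef_rot: [-0.001, 0.0, 1.0, -0.0]
wrist_force: [0.1, 0.6, 0.8]
opening: -0.002
grasp_force: 0.0
```

Run:
```python
from h import *
plan((.62,.30,.162,90))
im=ctrl.camera("scene"); w=ctrl.camera("top"); cv2.imwrite("pics/s5.png",im[:,:,::-1]);cv2.imwrite("pics/t5.png",w[:,:,::-1])
cv2.imwrite("pics/m5.png",np.hstack([cv2.resize(im[150:340,200:450],(400,300)),cv2.resize(w[60:210,90:290],(400,300))])[:,:,::-1])
```

```text
t 26.90 tcp [0.5989 0.2996 0.1613] psi 90.0 F [0.15 0.62 0.82] op -0.00 gf 0.0 q [ 0.29  0.53  1.45 -0.    1.16 -1.28]
[-0.0211  0.0004 -0.0008] [-0.0007 -0.0017 -0.0007]
```

View pics/m5.png

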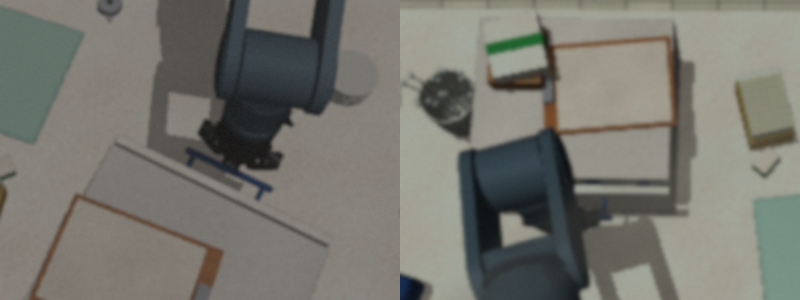

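A thin dark gap (right half, row ~184) remains between the panel and the roof. I'll creep on until the force rises.

Request:
carry_out(
  steps=[-0.002,0,0,0,0,0,0,-0.004,0,0,0,0,0,0,-0.006,0,0,0,0,0,0,-0.008,0,0,0,0,0,0],
)

```text
time_s: 27.4
eef_pos: [0.6062, 0.2996, 0.1611]
eef_rot: [-0.002, 0.0, 1.0, -0.001]
wrist_force: [-2.5, 0.8, 1.2]
opening: -0.0
grasp_force: 1.1
```

Request:
carry_out(
  steps=[-0.002,0,0,0,0,0,0,-0.003,0,0,0,0,0,0,-0.004,0,0,0,0,0,0],
)

```text
time_s: 27.7
eef_pos: [0.6079, 0.2997, 0.1609]
eef_rot: [-0.005, -0.0, 1.0, -0.001]
wrist_force: [-15.9, -0.5, 10.2]
opening: -0.003
grasp_force: 7.9
```

Request:
carry_out(
  steps=[-0.001,0,0,0,0,0,0,-0.002,0,0,0,0,0,0,-0.003,0,0,0,0,0,0],
)

```text
time_s: 28.0
eef_pos: [0.6084, 0.2997, 0.1609]
eef_rot: [-0.008, -0.0, 1.0, -0.002]
wrist_force: [-26.7, -2.7, 18.2]
opening: 0.001
grasp_force: 13.8
```

The drawer is on its stop. I back away and check.

Request:
carry_out(
  steps=[0.005,0,0,0,0,0,0,0.02,0,0,0,0,0,0,0.05,0,0,0,0,0,0,0.09,0,0,0,0,0,0,0.13,0,0,0,0,0,0,0.17,0,-0.02,0,0,0,0,0.21,0,-0.06,0,0,0,0,0.23,0,-0.1,0,0,0,0,0.23,0,-0.1,0,0,0,0],
)

```text
time_s: 28.9
eef_pos: [0.384, 0.3013, 0.2682]
eef_rot: [0.004, -0.001, 1.0, 0.002]
wrist_force: [0.8, 0.1, 0.7]
opening: -0.001
grasp_force: 0.0
```

Run:
```python
from h import *
plan()
im=ctrl.camera("scene"); w=ctrl.camera("top")
for n,i in(("scene",im),("top",w)):
    H,S,V=cv2.split(cv2.cvtColor(i,cv2.COLOR_RGB2HSV));m=(H>105)&(H<130)&(S>140)&(V>50);blobs(n,m,.102,20)
cv2.imwrite("pics/m6.png",np.hstack([cv2.resize(im,(400,300)),cv2.resize(w[60:210,90:290],(400,300))])[:,:,::-1])
```

```text
t 28.90 tcp [0.384  0.3013 0.2682] psi 90.1 F [0.82 0.11 0.69] op -0.00 gf 0.0 q [ 0.42  0.02  1.86  0.    1.26 -1.15]
scene px [119, 103, 41, 46, 455] [ 507.4 -361.6] [170.2  32.2] 0.6
scene px [466, 242, 46, 71, 983] [481.1 647.5] [146.  110.8] -16.7
top px [367, 178, 12, 50, 407] [ 505.8 -362.7] [165.8  31.2] 0.3
top px [48, 191, 47, 48, 685] [454.3 639.4] [147.  111.3] -17.2
```

View pics/m6.png

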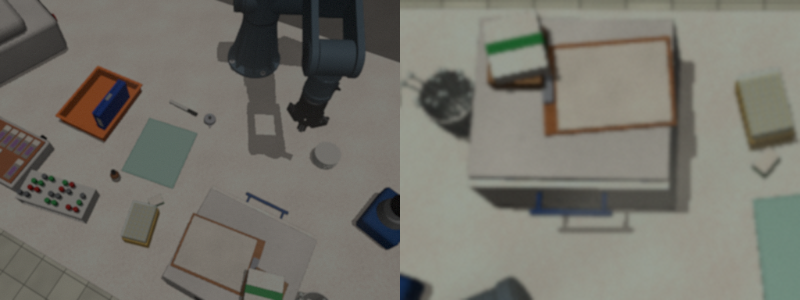

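The drawer is shut with no gap left. The empty box stands in the tray, the loose things are in place, and the arm is clear. I hand in.

```bash
python3 -c "
from bench import ctrl
print(ctrl.hand_in())"
```

```text
the job is handed in; nothing more can be done
None
```

I weighed all three boxes in the gripper: the two full ones now stand in the shut archive drawer and the empty one in the orange tray. The loose things are where they were, and I handed the job in at about 29 s; the hand-in gave no verdict.

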